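# Screw the weather cap onto a mast-head pod

### The job

On this radio swap-meet table, close the open mast-head pod: put the ribbed black cap with the hexagonal grip level on the pod's threaded neck and screw it on, without cross-threading, until its rim is fully home on the flange, then let go of it. Stop ribs keep it from simply being screwed forward: turning it backward (anticlockwise from above) until it is felt to drop finds the thread starts. Leave the other goods where they are.

Things in the scene. Friction and masses are not known exactly. Their poses are not given: they have to be found in the camera images.
- cap: weather cap, black, ribbed, open below, loose, about 0.16 kg, standing mouth-down. Origin: centre of its rim (underside), z up along its axis. 78 mm across, flat top 49 mm above the rim. On top a hexagonal grip 40 mm across flats (46 over corners), one pair of flats facing cap +y and -y, from 49 to 78 mm above the rim
- cap_grip (a point): centre of the hexagonal grip, on the cap's axis, 66 mm above its rim; axes as the cap's
- cap_mouth (a point): on the cap's axis at its rim; axes as the cap's. Inside the cap: 66 mm bore, 44 mm deep, with three lugs 120 degrees apart (one towards cap +x), 8 mm wide, 5 mm tall, undersides 5 mm above the rim, tips 27.5 mm from the axis
- pod: mast-head pod, a grey housing 120 x 110 mm on a 150 x 130 mm base plate, fixed to the table, with an upright aluminium threaded neck on top. Origin: under the base, on the neck's axis, z up
- pod_shoulder (a point): centre of the flange's top face (86 mm across, 75 mm above the table), where the cap's rim rests when home. Cap rim heights above it: 15 to 24 mm with the lugs lying on top of the thread, 11 mm dropped into the thread starts, 0 home. From dropped to home is about 150 degrees clockwise, 0.83 mm down per 10 degrees, axial play 1.5 mm; it runs freely, then resists with over 1 N m when tight
- neck_top (a point): centre of the neck's top, 40 mm above the flange. The neck is a 52 mm tube, its last 12 mm tapering to 38 mm as a lead-in, with a coarse right-hand three-start thread of 63 mm outer diameter, lead 30 mm a turn. Where the starts point differs every time and is not told by any pose: it must be felt
- thread_crest (a point): on the neck's axis, 27 mm above the flange, level with the thread's top ends. With lugs on top of the thread a stop rib blocks turning clockwise; anticlockwise the cap climbs 0.83 mm per 10 degrees, for at most 90 degrees, then drops about 11 mm through 32 degree gaps (lugs: 16), where going further back is blocked. Lugs that landed on a rib (7 mm high) first drop to 15 or 16 mm: keep turning back
- dust_cap: bystander: a smaller black push-on dust cap, 62 mm across, 64 mm tall, with a round mushroom knob (32 mm across) instead of a hexagon; origin under its centre. Not the right cap; leave it
- mast_clamp: bystander: steel and aluminium mast clamp, 110 x 50 x 54 mm, origin under its centre
- coil: bystander: upright white bobbin wound with copper, 60 mm across, 84 mm tall, origin under its centre
- meter: bystander: grey hand multimeter lying flat, 150 x 80 x 36 mm, origin under its centre
- handset: bystander: black hand-held radio lying flat, 120 x 60 x 38 mm plus a 100 mm aerial along its +x, origin under the case's centre
- psu_module: bystander: bare aluminium power module with fins, 100 x 70 x 62 mm, origin under its centre
- driver: bystander: screwdriver lying on the table, 180 mm long

How it is judged (in metres and radians):
At the end, for the whole second after the job is handed in: The cap stands on the neck with its rim down on the flange (gap under 1.5 mm), centred within 4 mm, upright within 0.04 rad, at rest and released (z of cap in the frame of pod_shoulder between -0.003 and 0.0015 m and horizontal distance between cap and pod_shoulder below 0.004 m and angle between cap's own z axis and vertical below 0.04 rad and linear speed of cap below 0.02 m/s and angular speed of cap below 0.1 rad/s and contact force between the fingers and cap below 0.1 N); the robot touches nothing.
It fails at once if one of the other goods was shifted by more than 40 mm (distance of any of dust_cap, mast_clamp, coil, meter, handset, psu_module, driver from where it was at the start of the episode above 0.04 m).
It also fails if it takes over 72 s, if anything falls off the work surface, if the arm or the gripper's body presses on something with over 40 N, if the wrist force passes 120 N, or if a joint passes its speed limit or range.

### The arm

A 7-joint arm with a two-finger parallel gripper is mounted at the origin on the work surface. World frame = base frame: x ahead of the robot, y to its left, z up, the work surface at z = 0. Lengths are in m, angles in degrees, forces in N, time in s.
With the tool pointing down it reaches from about 0.35 to 0.9 m from the base axis. Payload 7.2 kg.
Tool frame: the origin (TCP) lies midway between the tips of the shut fingers; the grasp point (between the pads) lies 19 mm behind it (arm.hold_point_z is the distance from the TCP to the grasp point, in m); z points along the fingers, y is the direction in which the jaws open and shut (so a half turn about z gives the same grasp; the last joint's range is limited). The gripper opens to 88 mm and grips with 3 to 60 N. Pads are 20 mm wide; open, the fingers measure 115 mm over their backs; the gripper's body (75 mm by 178 mm) begins 61 mm behind the grasp point.
Start: joints at [-79.194, 23.554, -0.728, 91.456, 0.321, 64.991, -4.71], TCP at [0.159, 0.605, 0.223] pointing down, gripper open.
Joint ranges: [-169.25, 169.25], [-16.82, 113.86], [-84.01, 82.57], [7.8, 145.47], [-59.2, 239.2], [7.22, 106.19], [-163.78, 163.78]. Speed limits (degrees/s): [136.94, 136.94, 172.46, 172.46, 180, 180, 180].

### API

Orientations are given as [roll, pitch, yaw] about the fixed x, y, z axes, in that order (R = Rz(yaw) Ry(pitch) Rx(roll)).
In Python, from plant import arm, cams gives the robot as it stands.
- The arm moves only by the tool carry_out, never from a script. Its argument "plan" is a list of rows, each a list of 7 numbers: the turn, a rotation vector about the world's x, y, z in degrees, then the shift along the world's x, y, z in cm, then the finger opening in cm, from 0 to 8.78. A call has 1 to 20 rows; each row is the pose to reach, as a shift and turn from the pose measured when the call began; what a row does not reach only later rows make up. A row lasts 1/10 s, in which the tool goes at most 50 mm and 8.59 degrees, less where a joint would pass 70% of its speed; a pose out of reach is approached as far as the arm can. A call with a gripper value outside its range is refused whole. The fingers move at their own pace and stop on an object; "newtons" is the grip in N (left out, the last holds). Time passes only in rows, so rows that repeat a pose let the fingers close. It gives the time, the measured TCP pose, the force and the opening at its end, in the units of the state.
- arm.state(): the state, without advancing time (a new reading comes with each control period).
- cams.grab_frame(name): name is "scene" or "top" or "wrist"; returns the picture (384x512x3 uint8, blue, green, red); there is no depth.
- cams.get_calibration(name): a dict with "vfov" (degrees; the focal length in pixels is half the picture's height over the tangent of half this angle, whatever the lens; pixels are square), "cx", "cy" (the principal point, pixels), "position" and "attitude" of the camera in the world. Camera axes: x right, y down, z forward; pixel columns grow to the right and rows downward; lengths in m; the calibration is good to about 2 mm. A picture is of the moment at which its call begins: read the wrist's pose just before it. get_calibration takes no time and is no camera call; for the wrist camera it gives the pose at the moment of the call.
- arm.hand_in(): hands the job in, once; it reports no verdict.
The state is a dict: "time_s": time; "joint_positions": joint angles; "joint_vel": joint speeds; "effort": joint torques, N m; "tcp_pos": TCP position; "ee_rot": TCP orientation; "force": force on the tool from outside, world axes, zero at the start; "moment": the same for the moment, N m; "width": finger opening in m.
Only numpy, scipy, OpenCV 4.12 (cv2) and the standard library are available. Lean on these libraries where they do the work, as an engineer would, in place of code of your own. Each camera call takes 0.05 s, during which the arm holds its last target.

## Working session

There is one attempt and no reset: what is moved stays moved. The work goes in short steps, Python scripts to look and compute and a tool call to move; the robot and the scene stay as the last step left them, time stands still between calls to the robot, and variables do not carry over. Pictures are saved under pics/ and viewed, and the job is handed in when it is done.

Besides the shell and the picture viewer there is one more tool, called after ">>>" by a JSON object that holds its "name" and its "arguments". carry_out: Moves the arm, as the interface text tells. Its arguments: {"type":"object","properties":{"plan":{"type":"array"},"newtons":{"type":"number"}},"required":["plan"]}

```bash
mkdir -p pics; ls
python3 - <<'E'
from plant import arm,cams
import cv2
s=arm.state();print({k:s[k] for k in('time_s','tcp_pos','ee_rot','force','width')}, arm.hold_point_z)
for n in('scene','top','wrist'):
    print(n,cams.get_calibration(n)); cv2.imwrite(f'pics/{n}0.png',cams.grab_frame(n))
E
```

```text
pics
{'time_s': 0.0, 'tcp_pos': array([0.15866844, 0.60398285, 0.22181365]), 'ee_rot': array([-1.79907556e+02,  6.24582789e-03,  1.65286073e+02]), 'force': array([0.2630865 , 0.25417281, 0.42312166]), 'width': 0.08748613889187216} 0.0187
scene {'vfov': 53.1837018033159, 'cx': 259.6551697861007, 'cy': 197.4730714220715, 'position': array([1.15442363, 0.25048569, 0.9279302 ]), 'attitude': array([-140.35913448,    0.51298547,  114.59861662])}
top {'vfov': 53.28262350159734, 'cx': 254.99063058615138, 'cy': 185.53962439948063, 'position': array([ 0.48355278, -0.01947275,  1.07674292]), 'attitude': array([-176.89875786,   -0.44288862,  -90.3300474 ])}
wrist {'vfov': 71.83397903817857, 'cx': 258.323044047969, 'cy': 192.247704376226, 'position': array([0.08175624, 0.62428849, 0.38449693]), 'attitude': array([1.63468715e+02, 5.30819714e-02, 7.52971651e+01])}
```

View pics/scene0.png

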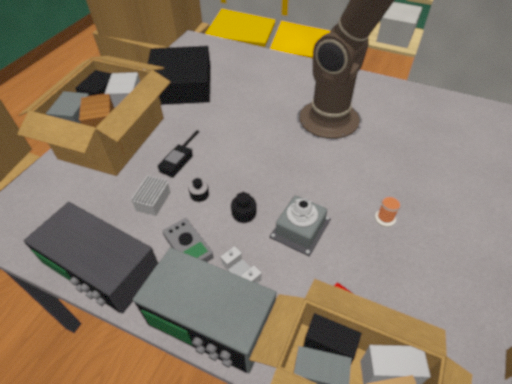

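View pics/top0.png

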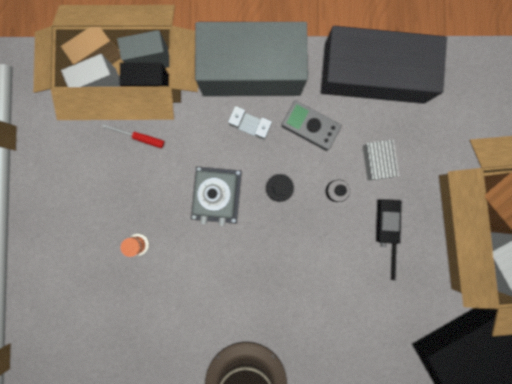

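View pics/wrist0.png

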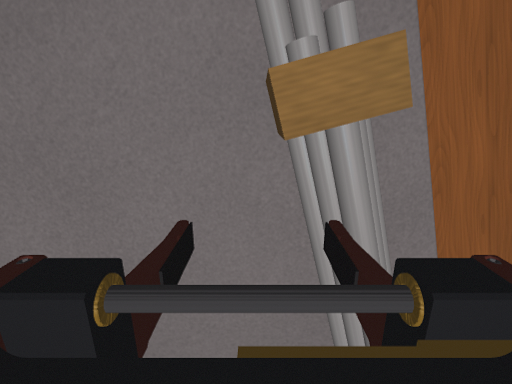

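```bash
cat > h.py <<'E'
import numpy as np,cv2
from scipy.spatial.transform import Rotation as R
def ray(c,u,v,h=384):
    f=h/2/np.tan(np.radians(c['vfov'])/2)
    d=np.array([(u-c['cx'])/f,(v-c['cy'])/f,1.])
    return np.array(c['position']),R.from_euler('xyz',c['attitude'],degrees=True).as_matrix()@d
def onz(c,u,v,z):
    p,d=ray(c,u,v); return p+d*(z-p[2])/d[2]
def proj(c,P):
    f=192/np.tan(np.radians(c['vfov'])/2)
    q=R.from_euler('xyz',c['attitude'],degrees=True).as_matrix().T@(np.array(P)-c['position'])
    return q[0]/q[2]*f+c['cx'],q[1]/q[2]*f+c['cy']
def tri(c1,p1,c2,p2):
    a,d=ray(c1,*p1);b,e=ray(c2,*p2)
    t=np.linalg.lstsq(np.c_[d,-e],b-a,rcond=None)[0]
    A=a+t[0]*d;B=b+t[1]*e
    return (A+B)/2,np.linalg.norm(A-B)
E
python3 - <<'E'
from h import *; 
t=cv2.imread('pics/top0.png');s=cv2.imread('pics/scene0.png')
a=cv2.resize(t[150:240,180:360],None,fx=4.4,fy=4.4,interpolation=cv2.INTER_CUBIC)
b=cv2.resize(s[170:265,180:340],None,fx=5,fy=5,interpolation=cv2.INTER_CUBIC)
cv2.imwrite('pics/tc.png',a);cv2.imwrite('pics/sc.png',b)
from plant import cams
ct=cams.get_calibration('top')
for n,p,z in(('cap',(280,187),.05),('neck',(213,193),.115),('dust',(338,190),.06),('clamp',(249,123),.04),('base?',(246,384),0)):print(n,onz(ct,*p,z))
E
```

```text
cap [ 0.534847   -0.09492169  0.05      ]
neck [0.51741457 0.07837696 0.115     ]
dust [ 0.52551744 -0.24866735  0.06      ]
clamp [ 0.71117167 -0.01240224  0.04      ]
base? [-0.00261188 -0.00035935  0.        ]
```

View pics/tc.png

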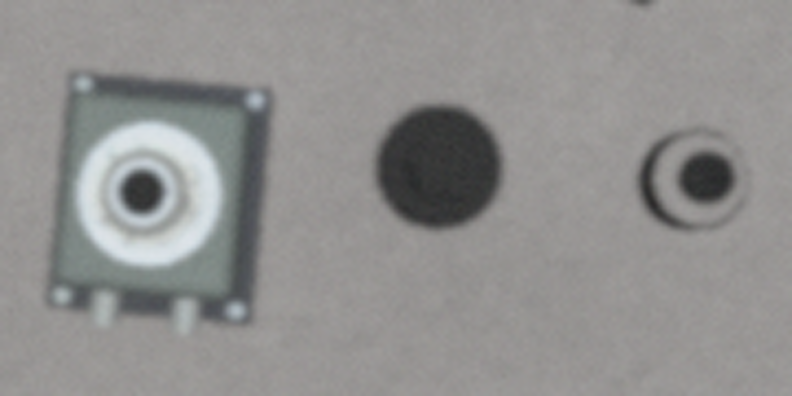

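View pics/sc.png

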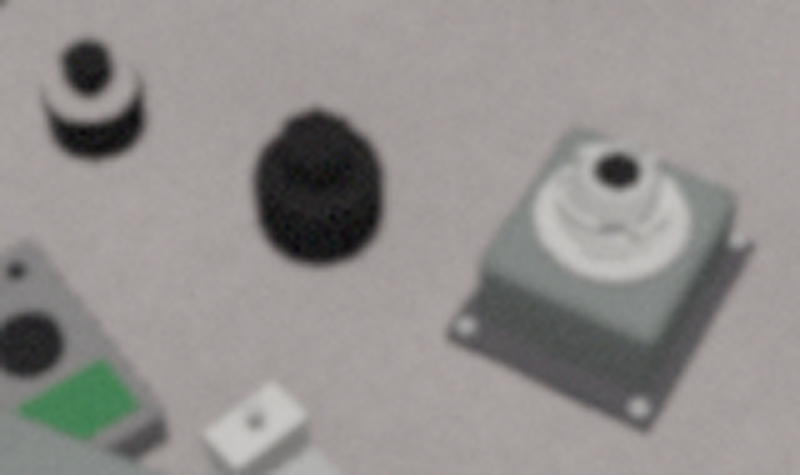

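>>> {"name": "carry_out", "arguments": {"plan": [[0,0,-35,18,-33,4,8.7],[0,0,-35,18,-33,4,8.7],[0,0,-35,18,-33,4,8.7],[0,0,-35,18,-33,4,8.7],[0,0,-35,18,-33,4,8.7],[0,0,-35,18,-33,4,8.7],[0,0,-35,18,-33,4,8.7],[0,0,-70,36.6,-66,4,8.7],[0,0,-70,36.6,-66,4,8.7],[0,0,-70,36.6,-66,4,8.7],[0,0,-70,36.6,-66,4,8.7],[0,0,-70,36.6,-66,4,8.7],[0,0,-70,36.6,-66,4,8.7],[0,0,-70,36.6,-66,4,8.7],[0,0,-70,36.6,-66,4,8.7],[0,0,-70,36.6,-66,4,8.7],[0,0,-70,36.6,-66,4,8.7],[0,0,-70,36.6,-66,4,8.7]]}}

```text
time_s: 1.95
tcp_pos: [0.5241, -0.0546, 0.2616]
ee_rot: [-179.9, -0.0, 95.3]
force: [0.2, 0.2, 0.2]
width: 0.0871
```

Run:
```python
from plant import arm,cams
import cv2,pickle
s=arm.state();print({k:s[k] for k in('time_s','tcp_pos','ee_rot','force','width','joint_positions')})
c=cams.get_calibration('wrist');im=cams.grab_frame('wrist');pickle.dump(c,open('w1.pkl','wb'))
cv2.imwrite('pics/w1.png',im);cv2.imwrite('pics/w1g.png',cv2.resize(cv2.convertScaleAbs(im,alpha=2.),(768,576)))
```

```text
{'time_s': 1.95, 'tcp_pos': array([ 0.52409481, -0.05460433,  0.26155328]), 'ee_rot': array([-1.79862303e+02, -3.61837076e-02,  9.53403922e+01]), 'force': array([0.23165587, 0.18081972, 0.2224248 ]), 'width': 0.08710128748344426, 'joint_positions': array([-31.05261317,  13.41143361,  38.50180441, 103.84977263,
        -9.10188773,  65.99485294,  15.77008535])}
```

View pics/w1g.png

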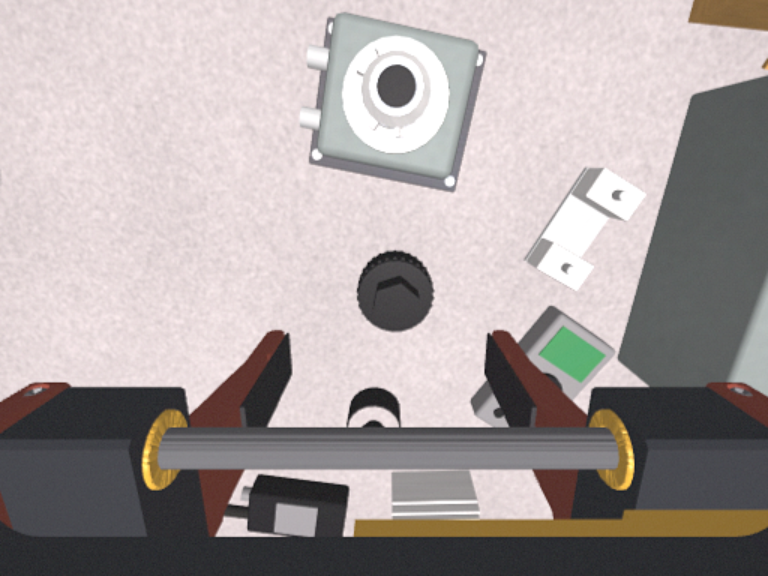

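Run:
```python
import cv2
im=cv2.imread('pics/w1.png')
a=cv2.convertScaleAbs(im[160:226,230:300],alpha=5)
b=cv2.convertScaleAbs(im[15:111,220:320],alpha=1.0)
cv2.imwrite('pics/w1cap.png',cv2.resize(a,None,fx=8,fy=8,interpolation=cv2.INTER_CUBIC))
cv2.imwrite('pics/w1pod.png',cv2.resize(b,None,fx=6,fy=6,interpolation=cv2.INTER_CUBIC))
```

```text
(no output)
```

View pics/w1cap.png

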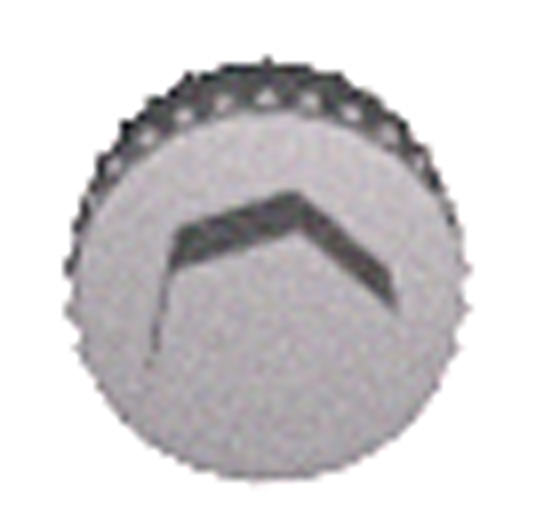

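View pics/w1pod.png

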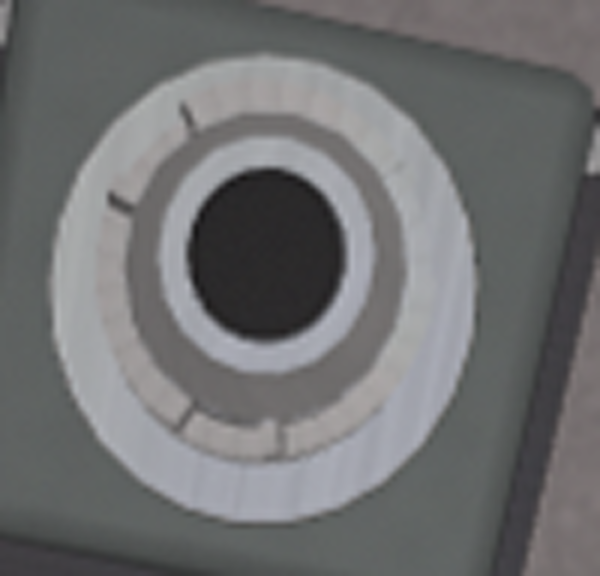

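```bash
cat > m.py <<'E'
from h import *; import pickle
from plant import cams
w=pickle.load(open('w1.pkl','rb'));t=cams.get_calibration('top');s=cams.get_calibration('scene')
for z,ps in((.078,[(168,268),(298,232),(398,305)]),(.049,[(178,230),(293,190),(390,270)])):
    P=[onz(w,230+(x+.5)/8-.5,160+(y+.5)/8-.5,z) for x,y in ps]
    for a,b in zip(P,P[1:]):
        d=b-a;print(z,a.round(4),b.round(4),np.hypot(*d[:2]).round(4),np.degrees(np.arctan2(d[1],d[0])).round(1))
def cen(im,m,x0,y0,x1,y1):
    k=np.zeros_like(m);k[y0:y1,x0:x1]=m[y0:y1,x0:x1]
    c=max(cv2.findContours(k,cv2.RETR_EXTERNAL,cv2.CHAIN_APPROX_NONE)[0],key=cv2.contourArea)
    return cv2.fitEllipse(c),cv2.contourArea(c)
T=cv2.imread('pics/top0.png');S=cv2.imread('pics/scene0.png');W=cv2.imread('pics/w1.png')
g=lambda i:cv2.GaussianBlur(cv2.cvtColor(i,cv2.COLOR_BGR2GRAY),(3,3),0)
dk=lambda i,th:(g(i)<th).astype(np.uint8)*255
hT=cen(T,dk(T,60),200,180,225,205);hW=cen(W,dk(W,70),245,38,282,76);hS=cen(S,dk(S,70),290,195,320,212)
print('hole',hT,hW,hS)
for n,r in (('TW',tri(t,hT[0][0],w,hW[0][0])),('SW',tri(s,hS[0][0],w,hW[0][0])),('TS',tri(t,hT[0][0],s,hS[0][0]))):print(n,r)
lt=lambda i,th:(g(i)>th).astype(np.uint8)*255
for nm,I,c,box,th in(('T',T,t,(195,170,235,215),165),('W',W,w,(220,15,310,111),135)):
    e=cen(I,lt(I,th),*box);print('flange',nm,e,onz(c,*e[0][0],.075))
# cap top rim disc
for nm,I,c,box,th in(('T',T,t,(260,165,300,210),90),('W',W,w,(230,160,300,226),70)):
    e=cen(I,dk(I,th),*box);print('cap',nm,e,onz(c,*e[0][0],.049),onz(c,*e[0][0],.025))
E
python3 m.py
```

```text
0.078 [ 0.5142 -0.0809  0.078 ] [ 0.5356 -0.0724  0.078 ] 0.023 21.5
0.078 [ 0.5356 -0.0724  0.078 ] [ 0.554  -0.0838  0.078 ] 0.0216 -31.6
0.049 [ 0.5152 -0.0822  0.049 ] [ 0.5355 -0.0726  0.049 ] 0.0224 25.2
0.049 [ 0.5355 -0.0726  0.049 ] [ 0.5549 -0.0861  0.049 ] 0.0236 -34.8
hole (((211.9437255859375, 193.24844360351562), (4.258771896362305, 5.059433460235596), 12.6845064163208), 15.5) (((263.9336853027344, 56.95340347290039), (24.274520874023438, 26.598939895629883), 1.8485820293426514), 506.0) (((303.1009216308594, 203.76834106445312), (4.090921401977539, 6.192546844482422), 95.58533477783203), 18.0)
TW (array([0.51612635, 0.0800979 , 0.12207073]), np.float64(0.0009457837114004382))
SW (array([0.51600533, 0.0807014 , 0.11430358]), np.float64(0.001437937852657943))
TS (array([0.51693845, 0.08063773, 0.11517983]), np.float64(0.0007904030968053291))
flange T (((213.42726135253906, 193.6903076171875), (32.63132858276367, 32.906394958496094), 45.22705078125), 841.5) [0.51701011 0.08132951 0.075     ]
flange W (((263.375, 62.69187545776367), (69.56478118896484, 76.47835540771484), 1.2015273571014404), 4178.0) [0.51559283 0.08243246 0.075     ]
cap T (((279.1924133300781, 187.65469360351562), (25.930042266845703, 26.523012161254883), 77.25887298583984), 538.5) [ 0.53314545 -0.09280536  0.049     ] [ 0.53430354 -0.09451783  0.025     ]
cap W (((262.91424560546875, 193.71873474121094), (49.9483528137207, 53.233272552490234), 176.34518432617188), 2085.5) [ 0.53228855 -0.08889291  0.049     ] [ 0.53332858 -0.09607626  0.025     ]
```

>>> {"name": "carry_out", "arguments": {"plan": [[0,0,-10,0.9,-4.1,-13,8.7],[0,0,-10,0.9,-4.1,-13,8.7],[0,0,-10,0.9,-4.1,-13,8.7],[0,0,-10,0.9,-4.1,-13,8.7],[0,0,-10,0.9,-4.1,-13,8.7],[0,0,-10,0.9,-4.1,-13,8.7]]}}

```text
time_s: 2.6
tcp_pos: [0.5343, -0.0939, 0.1338]
ee_rot: [180.0, -0.1, 85.5]
force: [1.0, -0.2, -0.5]
width: 0.0871
```

Run:
```python
from plant import arm,cams
import cv2,pickle
s=arm.state();print({k:s[k] for k in('time_s','tcp_pos','ee_rot','force','width','joint_positions')})
c=cams.get_calibration('wrist');im=cams.grab_frame('wrist');pickle.dump(c,open('w2.pkl','wb'))
cv2.imwrite('pics/w2.png',im);cv2.imwrite('pics/w2g.png',cv2.resize(cv2.convertScaleAbs(im[130:300,170:350],alpha=4.),None,fx=4,fy=4,interpolation=cv2.INTER_CUBIC))
```

```text
{'time_s': 2.6, 'tcp_pos': array([ 0.53431162, -0.09388664,  0.13375101]), 'ee_rot': array([ 1.79959083e+02, -1.08560031e-01,  8.55055216e+01]), 'force': array([ 1.02391518, -0.15405173, -0.47547488]), 'width': 0.0871352647129378, 'joint_positions': array([-23.70783462,  24.19848846,  37.29166001, 110.4596052 ,
       -18.68621754,  51.36019785,  18.50102734])}
```

View pics/w2g.png

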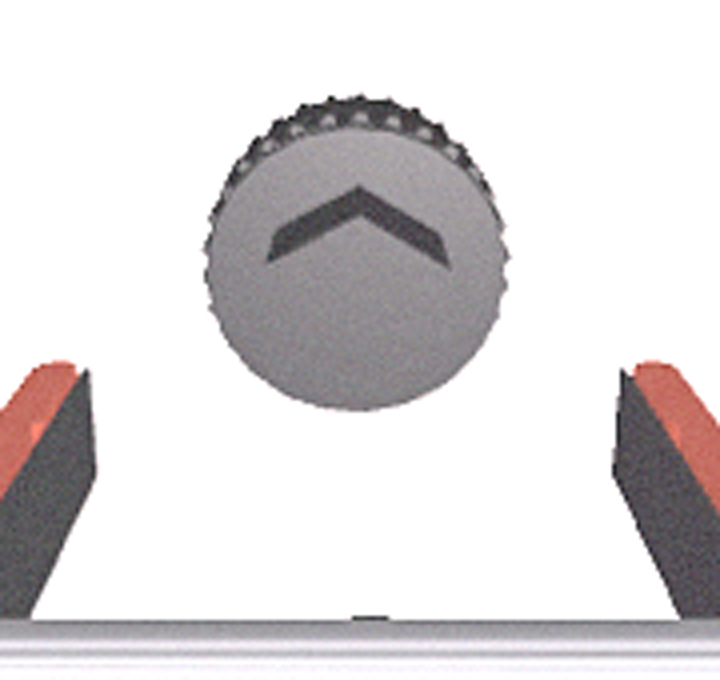

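Run:
```python
from h import *; import pickle
a=pickle.load(open('w1.pkl','rb'));b=pickle.load(open('w2.pkl','rb'))
f1=lambda x,y:(230+(x+.5)/8-.5,160+(y+.5)/8-.5)
f2=lambda x,y:(170+(x+.5)/4-.5,130+(y+.5)/4-.5)
for n,p,q in(('tL',(168,268),(268,262)),('tM',(298,232),(361,217)),('tR',(398,305),(449,267)),('bL',(178,230),(278,232)),('bM',(293,190),(359,187)),('bR',(390,270),(441,236))):
    print(n,tri(a,f1(*p),b,f2(*q)), onz(b,*f2(*q),.078 if n[0]=='t' else .049))
# disc
W=cv2.imread('pics/w2.png')[130:240,210:305];m=(cv2.cvtColor(W,cv2.COLOR_BGR2GRAY)<55).astype(np.uint8)
c=max(cv2.findContours(m,0,1)[0],key=cv2.contourArea);x,y,w,h=cv2.boundingRect(c);print(x,y,w,h)
print(onz(b,210+x+w/2,130+100,.05), [onz(b,210+x+w/2,130+y+h-.5,z) for z in(.049,)])
```

```text
tL (array([ 0.51411109, -0.08433525,  0.06720924]), np.float64(0.0004171743233849021)) [ 0.51527864 -0.08132665  0.078     ]
tM (array([ 0.53596156, -0.07465895,  0.07061667]), np.float64(0.00033642821972019326)) [ 0.53602923 -0.0729056   0.078     ]
tR (array([ 0.55357385, -0.08298561,  0.08323441]), np.float64(0.0016627596013340153)) [ 0.55411203 -0.0855064   0.078     ]
bL (array([ 0.51519881, -0.08276365,  0.04766881]), np.float64(0.00043105537784513795)) [ 0.51529487 -0.08262676  0.049     ]
bM (array([ 0.53569173, -0.07399948,  0.04420073]), np.float64(0.0002891040967345002)) [ 0.53570677 -0.07303229  0.049     ]
bR (array([ 0.55428716, -0.08487053,  0.05437717]), np.float64(0.000605662826224468)) [ 0.55458413 -0.08671866  0.049     ]
10 23 78 80
[ 0.5310569  -0.12820364  0.05      ] [array([ 0.5308093 , -0.13142297,  0.049     ])]
```

>>> {"name": "carry_out", "arguments": {"plan": [[0,0,-1.5,-0.1,-0.1,-4,8.7],[0,0,-1.5,-0.1,-0.1,-7,8.7],[0,0,-1.5,-0.1,-0.1,-8.2,8.7],[0,0,-1.5,-0.1,-0.1,-8.2,8.7],[0,0,-1.5,-0.1,-0.1,-8.2,8.7]]}}

```text
time_s: 3.15
tcp_pos: [0.5344, -0.0951, 0.0533]
ee_rot: [179.8, -0.1, 84.0]
force: [-0.3, -0.8, 0.8]
width: 0.0867
```

Run:
```python
from plant import arm,cams
import cv2,pickle
c=cams.get_calibration('wrist');im=cams.grab_frame('wrist');pickle.dump(c,open('w3.pkl','wb'))
cv2.imwrite('pics/w3.png',im);cv2.imwrite('pics/w3g.png',cv2.resize(cv2.convertScaleAbs(im[130:310,140:380],alpha=4.),None,fx=3,fy=3,interpolation=cv2.INTER_CUBIC))
```

```text
(no output)
```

View pics/w3g.png

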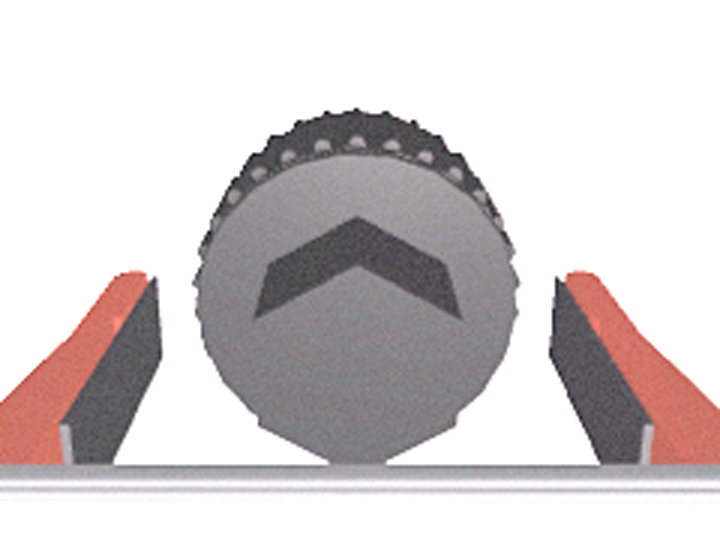

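Run:
```python
from h import *; import pickle
b=pickle.load(open('w3.pkl','rb'))
f=lambda x,y:(140+(x+.5)/3-.5,130+(y+.5)/3-.5)
P=[onz(b,*f(*q),z) for q,z in(((256,317),.078),((357,264),.078),((460,317),.078),((269,264),.049),((357,216),.049),((444,264),.049))]
for L,M,R_ in(P[:3],P[3:]):
    d=(R_-L)[:2];u=d/np.linalg.norm(d);n=np.array([-u[1],u[0]])
    print(np.linalg.norm(d),np.degrees(np.arctan2(d[1],d[0])), M[:2]-n*.0231,(L+R_)[:2]/2-n*.01155)
```

```text
0.03878923097313288 -6.0448240729040545 [ 0.53322377 -0.09555436] [ 0.53351417 -0.09484148]
0.039448945367655086 -6.033705422515269 [ 0.53330962 -0.09581512] [ 0.5332346  -0.09565519]
```

>>> {"name": "carry_out", "arguments": {"plan": [[0,0,0,0,0,-0.1,3],[0,0,0,0,0,-0.1,3],[0,0,0,0,0,-0.1,3],[0,0,0,0,0,-0.1,3],[0,0,0,0,0,-0.1,3],[0,0,0,0,0,-0.1,3],[0,0,0,0,0,-0.1,3],[0,0,0,0,0,-0.1,3]], "newtons": 40}}

```text
time_s: 4.0
tcp_pos: [0.5346, -0.0952, 0.0525]
ee_rot: [179.8, -0.1, 84.0]
force: [-0.2, 1.0, 0.4]
width: 0.0397
```

>>> {"name": "carry_out", "arguments": {"plan": [[0,0,0,0,0,3,3],[0,0,0,0,0,7,3],[0,0,0,0,0,11,3],[0,0,0,-1,4,14,3],[0,0,0,-1.8,7,16.7,3],[0,0,0,-1.8,9.5,16.7,3],[0,0,0,-1.8,9.5,16.7,3],[0,0,0,-1.8,9.5,16.7,3]]}}

```text
time_s: 4.8
tcp_pos: [0.5163, 0.0002, 0.2193]
ee_rot: [179.8, -0.1, 84.1]
force: [-0.3, -0.4, -2.2]
width: 0.0398
```

Run:
```python
from plant import arm,cams
import cv2,pickle
s=arm.state();print({k:s[k] for k in('time_s','tcp_pos','ee_rot','force','moment','width','joint_positions')})
c=cams.get_calibration('wrist');im=cams.grab_frame('wrist');pickle.dump(c,open('w4.pkl','wb'))
cv2.imwrite('pics/w4.png',im);cv2.imwrite('pics/w4g.png',cv2.resize(cv2.convertScaleAbs(im,alpha=1.6),(768,576),interpolation=cv2.INTER_CUBIC))
```

```text
{'time_s': 4.8, 'tcp_pos': array([5.16303544e-01, 2.37994331e-04, 2.19288482e-01]), 'ee_rot': array([ 1.79816861e+02, -1.20959843e-01,  8.40993294e+01]), 'force': array([-0.25613546, -0.39424069, -2.20022637]), 'moment': array([-0.03765197,  0.10073512,  0.01851041]), 'width': 0.039805741971563745, 'joint_positions': array([-38.6575041 ,  14.8464979 ,  40.52662184, 108.82129867,
       -11.19781586,  60.06952654,   0.61839183])}
```

View pics/w4g.png

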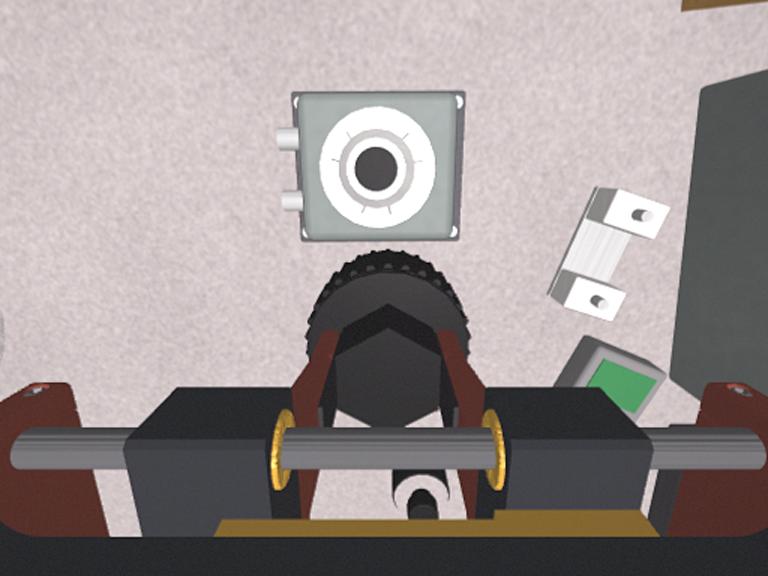

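Run:
```python
from h import *; import pickle
a=pickle.load(open('w1.pkl','rb'));b=pickle.load(open('w4.pkl','rb'))
W=cv2.imread('pics/w4.png');g=cv2.GaussianBlur(cv2.cvtColor(W,cv2.COLOR_BGR2GRAY),(3,3),0)
def cen(m,x0,y0,x1,y1):
    k=np.zeros_like(m);k[y0:y1,x0:x1]=m[y0:y1,x0:x1]
    c=max(cv2.findContours(k,0,1)[0],key=cv2.contourArea);return cv2.fitEllipse(c)
h=cen((g<70).astype(np.uint8),230,95,272,130);print('hole',h,onz(b,*h[0],.115),tri(a,(263.93,56.95),b,h[0]))
for th in(125,135,145):
  f=cen((g>th).astype(np.uint8),203,62,300,158);print('flange',f,onz(b,*f[0],.075),tri(a,(263.375,62.69),b,f[0]))
cv2.imwrite('pics/w4pod.png',cv2.resize(W[62:160,200:305],None,fx=6,fy=6,interpolation=cv2.INTER_CUBIC))
```

```text
hole ((250.11080932617188, 112.23746490478516), (26.32240867614746, 27.187395095825195), 175.16038513183594) [0.51561421 0.08047646 0.115     ] (array([0.51570544, 0.08043946, 0.11920749]), np.float64(3.8813647417814335e-05))
flange ((251.25502014160156, 110.94512939453125), (77.04254913330078, 80.75133514404297), 174.68527221679688) [0.51597714 0.08208572 0.075     ] (array([0.51580636, 0.08208822, 0.07688   ]), np.float64(0.0004264969061871493))
flange ((251.1725311279297, 110.99876403808594), (76.3512954711914, 80.15364074707031), 175.14622497558594) [0.51588002 0.08203865 0.075     ] (array([0.51576242, 0.08203097, 0.07725234]), np.float64(0.0003370028570954607))
flange ((251.2531280517578, 110.9837875366211), (75.9593734741211, 79.53199005126953), 174.73451232910156) [0.51597055 0.08204525 0.075     ] (array([0.51580605, 0.08204446, 0.07713937]), np.float64(0.00042523087790475114))
```

View pics/w4pod.png

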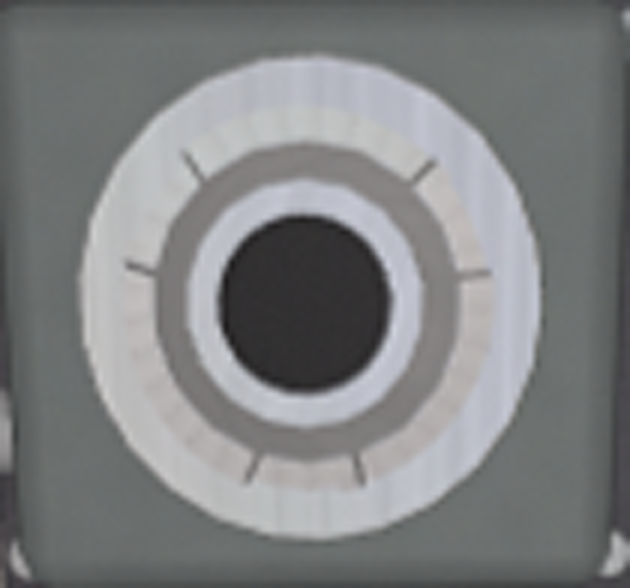

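>>> {"name": "carry_out", "arguments": {"plan": [[0,0,0,0,4,0,3],[0,0,0,0,8.1,0,3],[0,0,0,0,8.1,-2,3],[0,0,0,0,8.1,-4,3],[0,0,0,0,8.1,-5.5,3],[0,0,0,0,8.1,-5.9,3],[0,0,0,0,8.1,-5.9,3],[0,0,0,0,8.1,-5.9,3]]}}

```text
time_s: 5.65
tcp_pos: [0.5167, 0.0795, 0.1606]
ee_rot: [179.8, -0.1, 83.9]
force: [0.7, 0.2, -0.6]
width: 0.0393
```

```bash
cat > st.py <<'E'
from plant import arm
import numpy as np; np.set_printoptions(precision=4,suppress=True)
s=arm.state()
for k in('time_s','tcp_pos','ee_rot','force','moment','width'):print(k,s[k],end='; ')
print('j',s['joint_positions'])
E
python3 st.py
```

```text
time_s 5.65; tcp_pos [0.5167 0.0795 0.1606]; ee_rot [179.795   -0.0837  83.9228]; force [ 0.6809  0.1854 -0.5737]; moment [-0.092   0.0123 -0.001 ]; width 0.039347849533554996; j [-43.4565  19.6243  36.9402 111.7329 -14.6679  53.0523  -5.3302]
```

>>> {"name": "carry_out", "arguments": {"plan": [[0,0,0,-0.1,0.25,0,3],[0,0,0,-0.1,0.25,-0.4,3],[0,0,0,-0.1,0.25,-0.8,3],[0,0,0,-0.1,0.25,-0.8,3]]}}

```text
time_s: 6.05
tcp_pos: [0.5158, 0.082, 0.1523]
ee_rot: [179.8, -0.1, 83.9]
force: [0.2, 0.6, -1.5]
width: 0.0399
```

```bash
python3 st.py
```

```text
time_s 6.05; tcp_pos [0.5158 0.082  0.1523]; ee_rot [179.7859  -0.083   83.9342]; force [ 0.1637  0.6127 -1.5161]; moment [-0.0922 -0.0326  0.0618]; width 0.039859417346090775; j [-43.4182  20.214   36.6062 112.2855 -15.1895  52.0073  -5.1649]
```

>>> {"name": "carry_out", "arguments": {"plan": [[0,0,0,0,-0.05,-0.2,3],[0,0,0,0,-0.05,-0.3,3],[0,0,0,0,-0.05,-0.3,3]]}}

```text
time_s: 6.35
tcp_pos: [0.5158, 0.0814, 0.1492]
ee_rot: [179.8, -0.1, 83.9]
force: [1.8, 0.1, -1.2]
width: 0.0396
```

>>> {"name": "carry_out", "arguments": {"plan": [[0,0,0,0,0,-0.2,3],[0,0,0,0,0,-0.3,3],[0,0,0,0,0,-0.3,3]]}}

```text
time_s: 6.65
tcp_pos: [0.5158, 0.0813, 0.146]
ee_rot: [179.8, -0.1, 83.9]
force: [1.0, -0.3, -2.2]
width: 0.0395
```

>>> {"name": "carry_out", "arguments": {"plan": [[0,0,0,0,0,-0.15,3],[0,0,0,0,0,-0.25,3],[0,0,0,0,0,-0.25,3]]}}

```text
time_s: 6.95
tcp_pos: [0.5158, 0.0813, 0.1434]
ee_rot: [179.8, -0.1, 83.9]
force: [1.2, -0.4, -1.8]
width: 0.0397
```

>>> {"name": "carry_out", "arguments": {"plan": [[0,0,0,0,0,-0.15,3],[0,0,0,0,0,-0.2,3],[0,0,0,0,0,-0.2,3]]}}

```text
time_s: 7.25
tcp_pos: [0.5158, 0.0813, 0.1414]
ee_rot: [179.8, -0.1, 83.9]
force: [1.3, -0.0, -1.0]
width: 0.0393
```

>>> {"name": "carry_out", "arguments": {"plan": [[0,0,0,0,0,-0.15,3],[0,0,0,0,0,-0.2,3],[0,0,0,0,0,-0.2,3]]}}

```text
time_s: 7.55
tcp_pos: [0.5158, 0.0812, 0.1393]
ee_rot: [179.8, -0.0, 83.9]
force: [0.8, -0.2, -1.1]
width: 0.0393
```

>>> {"name": "carry_out", "arguments": {"plan": [[0,0,0,0,0,-0.1,3],[0,0,0,0,0,-0.15,3],[0,0,0,0,0,-0.15,3]]}}

```text
time_s: 7.85
tcp_pos: [0.5159, 0.0812, 0.1391]
ee_rot: [179.8, -0.1, 83.9]
force: [-3.6, -2.5, 13.3]
width: 0.0396
```

>>> {"name": "carry_out", "arguments": {"plan": [[0,0,-2.5,0,0,-0.05,3],[0,0,-5,0,0,-0.07,3],[0,0,-7.5,0,0,-0.09,3],[0,0,-10,0,0,-0.11,3],[0,0,-10,0,0,-0.11,3]]}}

```text
time_s: 8.35
tcp_pos: [0.5163, 0.0818, 0.1384]
ee_rot: [179.8, -0.2, 73.9]
force: [-0.7, 0.9, 3.5]
width: 0.0393
```

```bash
python3 st.py
```

```text
time_s 8.35; tcp_pos [0.5163 0.0818 0.1384]; ee_rot [179.7534  -0.1668  73.8993]; force [-0.7102  0.8786  3.4924]; moment [ 0.2918 -0.1143  0.0368]; width 0.03934194598106145; j [-44.5734  21.8495  38.5182 113.1305 -17.5481  50.4956 -12.9145]
```

>>> {"name": "carry_out", "arguments": {"plan": [[0,0,-4,0,-0.03,-0.05,3],[0,0,-8,0,-0.03,-0.09,3],[0,0,-12,0,-0.03,-0.12,3],[0,0,-16,0,-0.03,-0.15,3],[0,0,-20,0,-0.03,-0.18,3],[0,0,-20,0,-0.03,-0.18,3]]}}

```text
time_s: 8.95
tcp_pos: [0.5165, 0.0817, 0.1367]
ee_rot: [179.7, -0.2, 53.9]
force: [0.0, -0.2, 2.7]
width: 0.0397
```

```bash
python3 st.py
```

```text
time_s 8.95; tcp_pos [0.5165 0.0817 0.1367]; ee_rot [179.7423  -0.1882  53.9172]; force [ 0.011  -0.1518  2.722 ]; moment [ 0.0563  0.0551 -0.023 ]; width 0.03966564561587486; j [-48.2295  23.2007  43.5801 113.4069 -20.4473  50.8512 -29.9814]
```

>>> {"name": "carry_out", "arguments": {"plan": [[0,0,-5,0,0,-0.05,3],[0,0,-10,0,0,-0.09,3],[0,0,-15,0,0,-0.14,3],[0,0,-20,0,0,-0.18,3],[0,0,-25,0,0,-0.22,3],[0,0,-30,0,0,-0.26,3],[0,0,-35,0,0,-0.3,3],[0,0,-35,0,0,-0.3,3]]}}

```text
time_s: 9.75
tcp_pos: [0.5167, 0.0816, 0.1338]
ee_rot: [179.7, -0.2, 19.0]
force: [-0.5, -0.7, 4.0]
width: 0.0398
```

```bash
python3 st.py
```

```text
time_s 9.75; tcp_pos [0.5167 0.0816 0.1338]; ee_rot [179.7188  -0.192   18.9805]; force [-0.5491 -0.7289  3.9916]; moment [ 0.0646  0.0287 -0.0502]; width 0.03979839472937094; j [-54.3824  26.5303  52.7714 113.7839 -26.4373  52.2376 -58.9037]
```

>>> {"name": "carry_out", "arguments": {"plan": [[0,0,-5,0,0,-0.05,3],[0,0,-10,0,0,-0.09,3],[0,0,-15,0,0,-0.14,3],[0,0,-20,0,0,-0.18,3],[0,0,-25,0,0,-0.22,3],[0,0,-30,0,0,-0.26,3],[0,0,-35,0,0,-0.3,3],[0,0,-35,0,0,-0.3,3]]}}

```text
time_s: 10.55
tcp_pos: [0.517, 0.0815, 0.131]
ee_rot: [179.7, -0.2, -15.9]
force: [0.4, -0.6, 4.4]
width: 0.0396
```

```bash
python3 st.py
```

```text
time_s 10.55; tcp_pos [0.517  0.0815 0.131 ]; ee_rot [179.7113  -0.2161 -15.9136]; force [ 0.4296 -0.557   4.3967]; moment [ 0.143  -0.0732 -0.0539]; width 0.039587330523617716; j [-59.5946  31.3356  61.9371 113.9995 -33.6478  54.9535 -86.6231]
```

>>> {"name": "carry_out", "arguments": {"plan": [[0,0,-5,0,0,-0.05,3],[0,0,-10,0,0,-0.09,3],[0,0,-15,0,0,-0.14,3],[0,0,-20,0,0,-0.18,3],[0,0,-25,0,0,-0.22,3],[0,0,-30,0,0,-0.26,3],[0,0,-30,0,0,-0.26,3]]}}

```text
time_s: 11.25
tcp_pos: [0.5175, 0.0814, 0.1285]
ee_rot: [179.7, -0.2, -45.8]
force: [0.1, 0.4, 5.7]
width: 0.0397
```

```bash
python3 st.py
```

```text
time_s 11.25; tcp_pos [0.5175 0.0814 0.1285]; ee_rot [179.7105  -0.2488 -45.8066]; force [0.0726 0.3761 5.6784]; moment [ 0.2067 -0.1286  0.0633]; width 0.039661792411732906; j [ -62.831    36.5923   69.2844  114.077   -40.3356   58.527  -109.9364]
```

>>> {"name": "carry_out", "arguments": {"plan": [[0,0,-3,0,0,-0.04,3],[0,0,-6,0,0,-0.07,3],[0,0,-9,0,0,-0.1,3],[0,0,-12,0,0,-0.12,3],[0,0,-12,0,0,-0.12,3]]}}

```text
time_s: 11.75
tcp_pos: [0.5179, 0.0813, 0.1276]
ee_rot: [179.7, -0.3, -57.6]
force: [-0.3, 0.6, 6.2]
width: 0.0397
```

```bash
python3 st.py
```

```text
time_s 11.75; tcp_pos [0.5179 0.0813 0.1276]; ee_rot [179.7322  -0.2595 -57.6426]; force [-0.2631  0.5974  6.2311]; moment [ 0.3445  0.0372 -0.0739]; width 0.03972318567542634; j [ -63.7254   38.8818   71.9632  114.0653  -42.9692   60.2407 -119.2069]
```

>>> {"name": "carry_out", "arguments": {"plan": [[0,0,-3,0,0,-0.03,3],[0,0,-6,0,0,-0.05,3],[0,0,-9,0,0,-0.07,3],[0,0,-9,0,0,-0.07,3]]}}

```text
time_s: 12.15
tcp_pos: [0.5183, 0.081, 0.1275]
ee_rot: [179.8, -0.3, -66.5]
force: [-2.4, 0.6, 11.6]
width: 0.04
```

```bash
python3 st.py
```

```text
time_s 12.15; tcp_pos [0.5183 0.081  0.1275]; ee_rot [179.7593  -0.2548 -66.495 ]; force [-2.3707  0.6178 11.6237]; moment [ 0.3249  0.2499 -0.1168]; width 0.03996798319966626; j [ -64.2721   40.6025   73.9353  114.0243  -44.8497   61.6678 -126.1948]
```

>>> {"name": "carry_out", "arguments": {"plan": [[0,0,-3,0,0,0,3],[0,0,-6,0,0,0,3],[0,0,-9,0,0,0,3],[0,0,-9,0,0,0,3]]}}

```text
time_s: 12.55
tcp_pos: [0.5181, 0.0807, 0.1275]
ee_rot: [179.7, -0.3, -75.3]
force: [-2.6, -0.3, 6.0]
width: 0.0399
```

```bash
python3 st.py
```

```text
time_s 12.55; tcp_pos [0.5181 0.0807 0.1275]; ee_rot [179.7051  -0.261  -75.3018]; force [-2.5649 -0.3263  5.9906]; moment [ 0.337  -0.123   0.2828]; width 0.03988046889398107; j [ -64.7391   42.2685   75.7691  114.0048  -46.5227   63.134  -133.3226]
```

>>> {"name": "carry_out", "arguments": {"plan": [[0,0,-3,0,0,0,3],[0,0,-6,0,0,0,3],[0,0,-9,0,0,0,3],[0,0,-9,0,0,0,3]]}}

```text
time_s: 12.95
tcp_pos: [0.5182, 0.0785, 0.1275]
ee_rot: [179.7, -0.5, -84.0]
force: [-0.8, -6.2, 2.8]
width: 0.0409
```

```bash
python3 st.py
```

```text
time_s 12.95; tcp_pos [0.5182 0.0785 0.1275]; ee_rot [179.6771  -0.5026 -84.0423]; force [-0.7748 -6.2277  2.8303]; moment [-1.3258 -0.2635  1.3299]; width 0.04092652289984575; j [ -65.0086   43.7478   77.3225  113.9794  -47.7702   64.3196 -140.6519]
```

>>> {"name": "carry_out", "arguments": {"plan": [[0,0,2,0,0.1,0.05,3],[0,0,2,0,0.1,0.1,7],[0,0,2,0,0.1,0.1,7],[0,0,2,0,0.1,0.1,7],[0,0,2,0,0.1,0.1,7],[0,0,2,0,0.1,0.1,7]]}}

```text
time_s: 13.55
tcp_pos: [0.5181, 0.0796, 0.1284]
ee_rot: [179.7, -0.5, -82.0]
force: [-1.2, 0.1, 0.1]
width: 0.07
```

```bash
python3 st.py
```

```text
time_s 13.55; tcp_pos [0.5181 0.0796 0.1284]; ee_rot [179.6647  -0.49   -82.0249]; force [-1.1699  0.066   0.1317]; moment [0.074  0.1148 0.0608]; width 0.06997981545135212; j [ -65.0809   43.3155   77.0063  113.9205  -47.3124   64.0822 -139.1768]
```

>>> {"name": "carry_out", "arguments": {"plan": [[0,0,0,0,0,2,7],[0,0,0,0,0,5,7],[0,0,0,0,0,9,7],[0,0,0,0,3,13,7],[0,0,0,0,6,14,7],[0,0,0,0,6,14,7],[0,0,0,0,6,14,7]]}}

```text
time_s: 14.25
tcp_pos: [0.5179, 0.1402, 0.2683]
ee_rot: [179.7, -0.5, -81.9]
force: [0.4, -0.8, 0.6]
width: 0.0698
```

```bash
python3 st.py
python3 - <<'E'
from plant import cams
import cv2,pickle,numpy as np
c=cams.get_calibration('wrist');im=cams.grab_frame('wrist');pickle.dump(c,open('w5.pkl','wb'))
s=cams.grab_frame('scene');t=cams.grab_frame('top');cv2.imwrite('pics/w5.png',im);cv2.imwrite('pics/s5.png',s);cv2.imwrite('pics/t5.png',t)
r=lambda a,f:cv2.resize(cv2.convertScaleAbs(a,alpha=2),f,interpolation=cv2.INTER_CUBIC)
cv2.imwrite('pics/all5.png',np.vstack([np.hstack([r(im,(400,300)),r(t,(400,300))]),np.hstack([r(s[160:280,160:360],(400,240)),r(im[100:250,150:400],(400,240))])]))
E
```

```text
time_s 14.25; tcp_pos [0.5179 0.1402 0.2683]; ee_rot [179.6564  -0.486  -81.9091]; force [ 0.417  -0.8077  0.5729]; moment [-0.0015  0.1253 -0.031 ]; width 0.06979092427780095; j [ -75.6361   31.2218   80.8728  102.8847  -31.5178   74.4281 -158.6995]
```

View pics/all5.png

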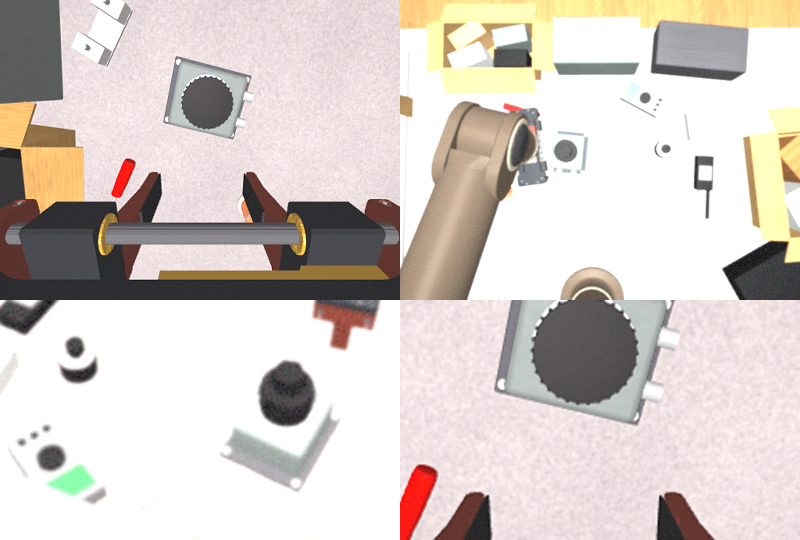

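Run:
```python
from h import *; import pickle
from plant import cams
t=cams.get_calibration('top');s=cams.get_calibration('scene');w=pickle.load(open('w5.pkl','rb'))
g=lambda n:cv2.cvtColor(cv2.imread(f'pics/{n}.png'),cv2.COLOR_BGR2GRAY)
def cen(I,th,x0,y0,x1,y1):
    m=np.zeros_like(I);m[y0:y1,x0:x1]=I[y0:y1,x0:x1]<th
    return max(cv2.findContours(m,0,1)[0],key=cv2.contourArea)
W=cv2.fitEllipse(cen(g('w5'),60,225,85,310,170));T=cv2.fitEllipse(cen(g('t5'),75,195,170,232,212))
S=cen(g('s5'),60,285,180,325,225);x,y,ww,hh=cv2.boundingRect(S);print(W,T,(x,y,ww,hh))
print('TW',tri(t,T[0],w,W[0]),onz(w,*W[0],.124),onz(t,*T[0],.124))
C=np.array([.5158,.0812])
# expected silhouette bottom/top in scene for home and +5 mm
for dz in(0,.005,.011):
    P=[proj(s,[C[0]+r*np.cos(a),C[1]+r*np.sin(a),.075+z+dz]) for a in np.linspace(0,6.28,90) for r,z in((.039,0),(.039,.049),(.0225,.078))]
    P=np.array(P);print(dz,P.min(0),P.max(0))
```

```text
((265.0893249511719, 131.15345764160156), (64.54894256591797, 65.91139221191406), 13.27712345123291) ((211.64337158203125, 192.95606994628906), (26.244558334350586, 27.68442153930664), 112.73231506347656) (290, 191, 27, 32)
TW (array([0.51691394, 0.07917178, 0.13760759]), np.float64(0.0005696420013959796)) [0.51655668 0.07962332 0.124     ] [0.51722558 0.08083418 0.124     ]
0 [288.46678226 188.12427928] [318.40358085 223.90061493]
0.005 [288.55446003 186.89176921] [318.60706448 222.82485407]
0.011 [288.66051036 185.40044147] [318.85326744 221.52340756]
```

```bash
python3 -c "
from plant import arm
print(arm.hand_in())"
```

```text
the job is handed in; nothing more can be done
None
```

The cap is screwed on and its rim is down on the flange. I released it, moved the arm clear, and handed the job in at about 14.4 s of the 72 s allowed. No verdict was reported.

**What I did:** I gripped the hexagon across its flats and lowered the cap onto the neck. The lugs went straight into the thread starts, with contact at a rim height of about 11.6 mm, so I did not need to turn back to find them. I then turned the cap about 168° clockwise. It came down at the rate the thread should give (30° for 2.4 mm), with almost no torque until it tightened.

**Last checks:**
- **Seating:** The tool height stopped at 0.1275 m, which matches the rim home on the flange. The last turn met 1.33 N m, with the fingers starting to slip on the hexagon.
- **Release:** The fingers were open and the tool force was only sensor noise. The arm was raised about 14 cm before handing in.
- **Pictures:** The cap looks level on the flange. The scene view's outline ends at about row 223, against 223.9 predicted for home. The cap's centre came out within about 2 mm of the neck.
- **Other goods:** Those I could see were where they started. The arm partly hid the coil and screwdriver from above, and I did not measure any shifts.

**What disagreed:**
- The top and wrist views put the centre of the cap's outline at 0.138 m, above the 0.124 m expected for its flat top. Those two views measure height poorly, so I relied on the tool height and the scene outline instead.
- The top of the outline in the scene view was about 3 pixels lower than predicted, and about 3 pixels narrower.

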